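# Recover clamp nuts from under the drying rack with a scoop and hang the scoop on its cleat

## Robot

A 6-joint arm with a two-finger parallel gripper is mounted at the origin on the work surface. World frame = base frame: x ahead of the robot, y to its left, z up, the work surface at z = 0. Lengths are in m, angles in rad, forces in N, time in s.
With the tool pointing down it reaches from about 0.25 to 0.775 m from the base axis. Payload 4 kg.
Tool frame: the origin (TCP) lies midway between the tips of the shut fingers; the grasp point (between the pads) lies 19 mm behind it; z points along the fingers, y is the line along which they close (so a half turn about z gives the same grasp; the last joint's range is limited). The gripper opens to 94 mm and grips with 3 to 60 N. Pads are 16 mm wide; open, the fingers measure 119 mm over their backs; the gripper's body (75 mm by 177 mm) begins 78 mm behind the grasp point.
Start: joints at [1.2, 0.087, 1.371, -0, 1.684, -0.103], TCP at [0.146, 0.53, 0.206] pointing down, gripper open.
Joint ranges: [-3.1, 3.1], [-0.76, 2.03], [0.27, 2.55], [-1.08, 4.22], [0.17, 2.65], [-2.57, 2.57]. Speed limits (rad/s): [2.79, 2.79, 3.14, 3.14, 3.14, 3.14].

## Interface

Orientations are given as [roll, pitch, yaw] about the fixed x, y, z axes, in that order (R = Rz(yaw) Ry(pitch) Rx(roll)).
In Python, from bench import sensors, eyes, job gives the robot as it stands.
- The arm moves only by the tool arm_command, never from a script. Its argument "series" is a list of rows, each a list of 7 numbers: the opening, from 0 (shut) to 1 (fully open), then the shift along the tool's x, y, z in cm, then the turn, a rotation vector about the tool's x, y, z in rad. In form: [[fingers, dx, dy, dz, wx, wy, wz], ...]. A call has 1 to 20 rows; each row shifts and turns the commanded pose from where the row before left it, along the tool's axes as they then stand; what a row does not reach is not made up. A row lasts 1/10 s, in which the tool goes at most 50 mm and 8.59 degrees, less where a joint would pass 70% of its speed; a pose out of reach is approached as far as the arm can. A call with a gripper value outside its range is refused whole. The fingers move at their own pace and stop on an object; the grip force is fixed at half the most. Time passes only in rows, so rows that do not move let the fingers close. It gives the time, the measured TCP pose, the force and the opening at its end, in the units of the state.
- sensors.get_obs(): the state, without advancing time (a new reading comes with each control period).
- eyes.snapshot(name): name is "side" or "top"; returns the picture (420x560x3 uint8, blue, green, red); there is no depth.
- eyes.get_calibration(name): a dict with "mtx" (3x3 intrinsics, pixels), "R" (3x3) and "t" (3): a world point X has camera coordinates R X + t. Camera axes: x right, y down, z forward; pixel columns grow to the right and rows downward; lengths in m; the calibration is good to about 2 mm. A picture is of the moment at which its call begins. get_calibration takes no time and is no camera call.
- job.close_job(): hands the job in, once; it reports no verdict.
The state is a dict: "time": time; "joint_positions": joint angles; "qvel": joint speeds; "joint_torque": joint torques, N m; "tool_pos": TCP position; "ee_rot": TCP orientation; "wrist_force": force on the tool from outside, world axes, zero at the start; "wrist_torque": the same for the moment, N m; "width": finger opening in m.
Only numpy, scipy, OpenCV 4.12 (cv2) and the standard library are available. Lean on these libraries where they do the work, as an engineer would, in place of code of your own. Each camera call takes 0.05 s, during which the arm holds its last target. There are 200 camera calls.

## Task

Two brass clamp nuts have ended up beneath the front of the specimen drying rack. Pick up the flat scoop by its handle, slide it under the rack's lip to take both nuts onto it without touching the nuts with the fingers, draw it out, and hang the scoop level on the cleat stand, its rear strip hooked fully home behind the yellow cleat, with both nuts still lying in it. Do not knock over or shove aside the mortar cubes and concrete cylinders.

Things in the scene. Friction and masses are not known exactly. Their poses are not given: they have to be found in the camera images.
- scoop_grip (a point): Grip centre of the scoop's upright orange handle (26 mm along x, 16 mm along y, top 23 mm above this point; grip it across y from above). Axes: x to the open nose, y left, z up. Aluminium scoop, 0.15 to 0.31 kg, 110 mm wide (104 inside), begins flat on the bench with this point 110 mm above its underside. Floor top is 3 mm above the underside, from the handle to x +110.
- scoop_nose (a point): Middle of the scoop's thin front edge, 135 mm ahead of the handle's centre, at the underside. A ramp rises from it to about 4.5 mm over 25 mm. The 18 mm high side walls end 45 mm behind this edge, so the front 45 mm of the scoop is under 6 mm thick and can pass below a raised bar. Axes as the scoop's.
- scoop_strip (a point): Middle of the lower edge of the scoop's angled rear strip (80 mm wide, 3 mm thick), 46 mm behind and 43 mm below the grip centre. From here the strip slopes up and forward to the rear wall (21 mm forward, 31 mm up), leaving a gap open downwards. The rear wall is 100 mm high. Two rubber feet at the scoop's bottom reach 1 mm further back than this edge.
- nut_a_center (a point): Centre of a brass nut: round, 26 mm diameter, 16 mm high, its foot tapering to 14 mm diameter in the lowest 4 mm, 30 to 65 g, upright on the bench under the front part of the rack. A scoop nose flat on the bench pushes it along until it meets the rack's crossbar; then it rides up onto the scoop.
- nut_b_center (a point): Centre of the other brass nut, alike, 34 to 52 mm from the first. The two stand side by side along the lip, so both fit on the scoop in one pass.
- lip (a point): Middle of the top front edge of the fixed drying rack's lip, 58 mm above the bench. Axes: x horizontal, in under the rack, square to the lip; y along the lip. Rack: 340 mm along y, 200 mm deep, open at the front between end legs (clear from y -155 to +155 mm), 46 mm clear height under the lip, slatted top through which the nuts can be seen.
- crossbar (a point): Middle of the front face of the rack's fixed raised crossbar, 70 mm in from the lip, at its lower edge 9 mm above the bench. The bar runs along the whole rack and is 17 mm high, 10 mm thick: nuts stop against it while the scoop's thin nose passes below it. Axes as the lip's.
- cleat (a point): On the white board face of the fixed cleat stand, at the height of the cleat's upper edge (134 mm above the bench), mid-length. Axes: x horizontal, out of the board; y along the cleat; z up. The yellow cleat, a 3 mm plate 180 mm long, slopes up and out from the board (from 24 mm lower at the board to 16 mm out at this height), leaving a V open upwards. Board: 200 mm wide, 142 mm high.
- hung (a point): Where the handle's grip centre is when the scoop hangs home in the middle of the cleat: 47 mm out from the board, 160 mm above the bench, nose pointing out along this point's x, strip down in the V, feet against the board. Friction can hold it short: press it down and in. Anywhere with the strip wholly on the cleat will do. Axes as the cleat's; fixed to the stand.
- cube_a_center (a point): Centre of a 50 mm buff mortar cube standing loose on the rear half of the rack (bystander, 0.29 kg).
- cube_b_center (a point): Centre of the other 50 mm buff mortar cube on the rack (bystander).
- cyl_a: Upright loose grey concrete cylinder, 75 mm diameter, 150 mm high, origin at the centre of its foot (bystander).
- cyl_b: Upright loose buff mortar cylinder, 75 mm diameter, 150 mm high, origin at the centre of its foot (bystander).

How it is judged:
On the way, in this order (a step that is already met when the one before it is completed fails the run):
1. both nuts lie on the scoop (x of nut_a_center in the frame of scoop_grip between 0.018 and 0.112 m and y of nut_a_center in the frame of scoop_grip between -0.052 and 0.052 m and z of nut_a_center in the frame of scoop_grip between -0.108 and -0.08 m and x of nut_b_center in the frame of scoop_grip between 0.018 and 0.112 m and y of nut_b_center in the frame of scoop_grip between -0.052 and 0.052 m and z of nut_b_center in the frame of scoop_grip between -0.108 and -0.08 m), for 0.2 s.
2. the scoop is drawn clear of the rack and lifted, with both nuts on it (all of step 1 and x of scoop_grip in the frame of lip below -0.09 m and height (world z) of scoop_grip above 0.14 m), for 0.2 s.
At the end, for the whole second after the job is handed in: The scoop hangs on the cleat, strip down behind it (grip point 40 to 56 mm out from the board, 16 to 36 mm above the cleat's edge, within 60 mm of the cleat's middle along it), level and square to the board within 0.15 rad, with both nuts lying on its floor between handle and nose (all of step 1 and x of scoop_grip in the frame of cleat between 0.04 and 0.056 m and y of scoop_grip in the frame of cleat between -0.06 and 0.06 m and z of scoop_grip in the frame of cleat between 0.016 and 0.036 m and angle between scoop_grip's own z axis and vertical below 0.15 rad and angle between the x axis of scoop_grip and the x axis of cleat, either way round below 0.15 rad); the robot touches nothing.
It fails at once if the fingers touch a nut (contact force between the fingers and nut_a above 0.5 N).
It fails at once if the fingers touch a nut (contact force between the fingers and nut_b above 0.5 N).
It fails at once if a mortar cube or concrete cylinder is knocked away (over 30 mm) (distance of any of cube_a_center, cube_b_center, cyl_a, cyl_b from where it was at the start of the episode above 0.03 m).
It also fails if it takes over 58 s, if anything falls off the work surface, if the arm or the gripper's body presses on something with over 40 N, if the wrist force passes 120 N, or if a joint passes its speed limit or range.

## Working session

There is one attempt and no reset: what is moved stays moved. The work goes in short steps, Python scripts to look and compute and a tool call to move; the robot and the scene stay as the last step left them, time stands still between calls to the robot, and variables do not carry over. Pictures are saved under pics/ and viewed, on a budget of 10 in all, crops included, one or two more only if the job needs it, and the job is handed in when it is done.

Besides the shell and the picture viewer there is one more tool, called after ">>>" as name(argument=value, ...), one argument or row to a line, values as JSON. arm_command: Moves the arm, as the interface text tells. Its arguments: {"type":"object","properties":{"series":{"type":"array","items":{"type":"array","items":{"type":"number"}}}},"required":["series"]}

```bash
mkdir -p pics; python3 - <<'E'
from bench import sensors, eyes
import cv2
print(sensors.get_obs())
for n in("side","top"):
    cv2.imwrite(f"pics/{n}0.png",eyes.snapshot(n)); print(n,eyes.get_calibration(n))
E
```

```text
{'time': 0.0, 'joint_positions': array([ 1.19989938e+00,  8.79580943e-02,  1.37222728e+00,  1.95071087e-05,
        1.68359453e+00, -1.03099856e-01]), 'qvel': array([ 1.25269102e-04, -1.39683580e-03,  4.06784427e-05,  9.72746549e-04,
        2.50892094e-03, -5.72574777e-05]), 'joint_torque': array([-1.27319538e-03, -3.40195084e+01, -3.02419889e+01,  7.15941866e-02,
        3.30932031e-02, -1.92719817e-04]), 'tool_pos': array([0.14533543, 0.52989097, 0.20431617]), 'ee_rot': array([-3.13941902e+00, -2.44390242e-04,  2.87379747e+00]), 'wrist_force': array([-0.39177468,  0.55421738,  0.25307155]), 'wrist_torque': array([-0.03474909, -0.01467513,  0.05113509]), 'width': 0.09425068542615855}
side {'mtx': array([[543.88354125,   0.        , 273.78677329],
       [  0.        , 543.88354125, 204.58529951],
       [  0.        ,   0.        ,   1.        ]]), 'R': array([[ 7.07725361e-01, -7.06487624e-01,  2.24277486e-04],
       [-4.93189371e-01, -4.94280670e-01, -7.15856734e-01],
       [ 5.05854779e-01,  5.06519354e-01, -6.98247153e-01]]), 't': array([-0.43528029,  0.33577302,  1.36192803])}
top {'mtx': array([[400.69664463,   0.        , 280.75837899],
       [  0.        , 400.69664463, 201.890429  ],
       [  0.        ,   0.        ,   1.        ]]), 'R': array([[ 0.00993393, -0.99972416, -0.02128202],
       [-0.99560207, -0.00790577, -0.09334894],
       [ 0.09315494,  0.02211575, -0.99540597]]), 't': array([-0.06208721,  0.57946152,  1.15504193])}
```

View pics/top0.png

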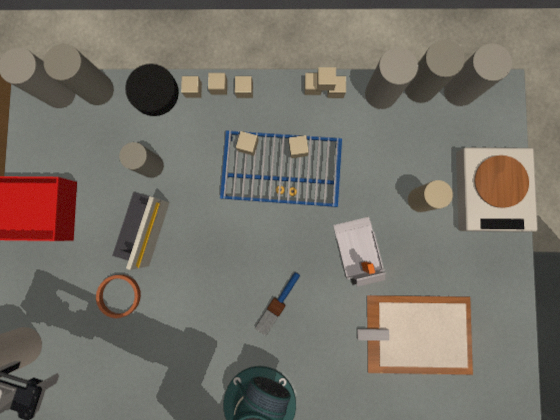

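View pics/side0.png

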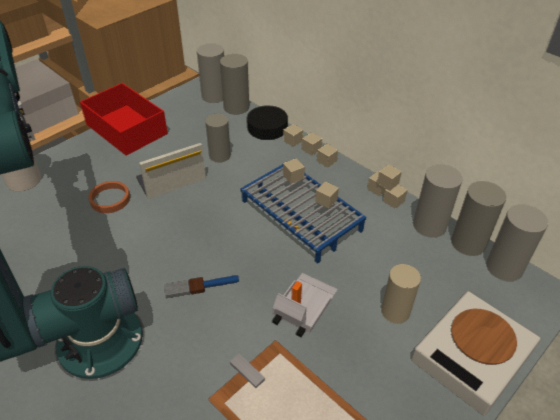

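The top view shows the rack at (222–342, 131–206), nuts near (281,190) and (292,191), the scoop near (360,250) with its handle at (369,267), and the cleat stand at (145,230) with its yellow cleat facing right. The side view shows the handle near (297,292). I'll zoom in to measure.

```bash
cat > h.py <<'E'
import numpy as np, cv2
from scipy.spatial.transform import Rotation as Ro
from bench import sensors, eyes
C={n:eyes.get_calibration(n) for n in("side","top")}
def back(n,u,v,z):
    c=C[n]; d=c["R"].T@np.linalg.solve(c["mtx"],[u,v,1.]); o=-c["R"].T@c["t"]
    return o+d*(z-o[2])/d[2]
def proj(n,X):
    c=C[n]; p=c["mtx"]@(c["R"]@np.asarray(X,float)+c["t"]); return p[:2]/p[2]
def crop(im,x0,y0,x1,y1,s):
    o=cv2.resize(im[y0:y1,x0:x1],None,fx=s,fy=s,interpolation=cv2.INTER_CUBIC)
    for x in range(-(-x0//20)*20,x1,20):
        cv2.line(o,((x-x0)*s,0),((x-x0)*s,8),(0,0,255),1); cv2.putText(o,str(x),((x-x0)*s,20),0,.4,(0,0,255),1)
    for y in range(-(-y0//20)*20,y1,20):
        cv2.line(o,(0,(y-y0)*s),(8,(y-y0)*s),(0,0,255),1); cv2.putText(o,str(y),(10,(y-y0)*s+4),0,.4,(0,0,255),1)
    return o
E
python3 - <<'E'
from h import *
t=cv2.imread("pics/top0.png"); s=cv2.imread("pics/side0.png")
cv2.imwrite("pics/c1.png",crop(t,215,122,395,290,4)[:600] if 0 else cv2.resize(crop(t,215,122,395,290,4),(640,597)))
a=crop(t,105,185,175,275,6); b=crop(s,130,135,215,205,4)
c=crop(s,260,260,345,335,4)
o=np.zeros((600,790,3),np.uint8); o[:540,:420]=a; o[:280,430:770]=b; o[290:590,430:770]=c
cv2.imwrite("pics/c2.png",o)
def blob(im,n,lo,hi,roi,z):
    h=cv2.cvtColor(im,cv2.COLOR_BGR2HSV); m=cv2.inRange(h,lo,hi); k=np.zeros_like(m); k[roi[1]:roi[3],roi[0]:roi[2]]=1
    N,L,st,ce=cv2.connectedComponentsWithStats(m*k)
    for i in range(1,N):
        if st[i,4]>6: print(n,ce[i].round(1),st[i],back(n,*ce[i],z).round(4))
print("nuts");blob(t,"top",(15,120,100),(35,255,255),(225,170,340,205),.016)
print("handle");blob(t,"top",(3,170,100),(14,255,255),(340,210,395,290),.133);blob(s,"side",(3,170,100),(14,255,255),(270,270,330,330),.12)
print("cleat");blob(t,"top",(18,120,80),(35,255,255),(105,185,175,275),.134)
print("rack");blob(t,"top",(100,120,40),(125,255,255),(210,120,350,215),.058)
E
```

```text
nuts
top [276.9 188.9] [276 186   3   7  13] [ 0.6197 -0.0448  0.016 ]
top [282.  189.5] [281 186   3   8  21] [ 0.6181 -0.0599  0.016 ]
top [292.7 191.1] [290 187   7   9  44] [ 0.6136 -0.0918  0.016 ]
handle
top [370.2 267.7] [365 262  10  12  60] [ 0.3982 -0.2961  0.133 ]
side [296.5 291.4] [292 282  10  20 149] [ 0.3869 -0.3066  0.12  ]
cleat
top [147.4 234. ] [136 202  24  66 280] [0.4808 0.2969 0.134 ]
rack
top [224.1 164. ] [220 131   9  67 203] [0.6864 0.108  0.058 ]
top [234.8 132.7] [231 132   8   3  16] [0.7792 0.079  0.058 ]
top [260.7 134.2] [258 133   7   3  18] [0.7751 0.003  0.058 ]
top [269.8 135. ] [267 134   7   3  20] [ 0.7729 -0.0238  0.058 ]
top [279.1 135.6] [276 135   7   3  15] [ 0.7711 -0.0509  0.058 ]
top [287.9 135.8] [285 135   8   3  19] [ 0.7705 -0.0765  0.058 ]
top [314.7 138. ] [312 137   7   3  19] [ 0.7644 -0.1544  0.058 ]
top [324.2 138.7] [321 138   7   3  16] [ 0.7625 -0.182   0.058 ]
top [332.5 139. ] [329 138   8   3  20] [ 0.7617 -0.2061  0.058 ]
top [337.8 172.3] [334 139   8  68 203] [ 0.6639 -0.2212  0.058 ]
top [230.4 174.9] [228 173   6  
[... 695 characters left out ...]
1.8] [328 180   6   4  20] [ 0.6362 -0.1995  0.058 ]
top [228.  197.2] [225 196   7   3  16] [0.5894 0.0945 0.058 ]
top [237.3 197.9] [233 197   9   3  20] [0.5876 0.0676 0.058 ]
top [246.2 198.5] [243 198   7   2  13] [0.5859 0.0418 0.058 ]
top [255.7 199.2] [253 198   7   3  18] [0.5843 0.0146 0.058 ]
top [269.2 200.2] [262 199  16   3  34] [ 0.5816 -0.0243  0.058 ]
top [282.6 201.1] [279 200   8   3  20] [ 0.5794 -0.0627  0.058 ]
top [292.1 201.8] [288 201   8   3  18] [ 0.5776 -0.0902  0.058 ]
top [301.  202.5] [298 202   7   2  14] [ 0.5757 -0.1156  0.058 ]
top [310.2 203.1] [307 202   7   3  18] [ 0.5744 -0.1419  0.058 ]
top [323.8 204.1] [317 203  15   3  34] [ 0.5715 -0.1808  0.058 ]
```

View pics/c1.png

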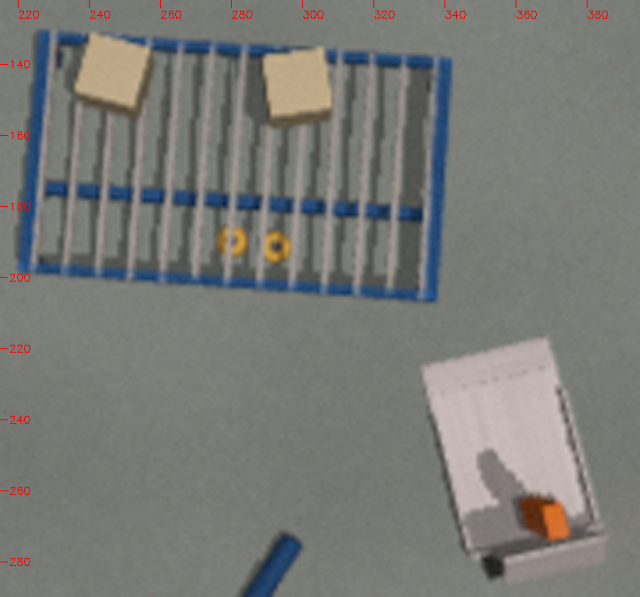

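View pics/c2.png

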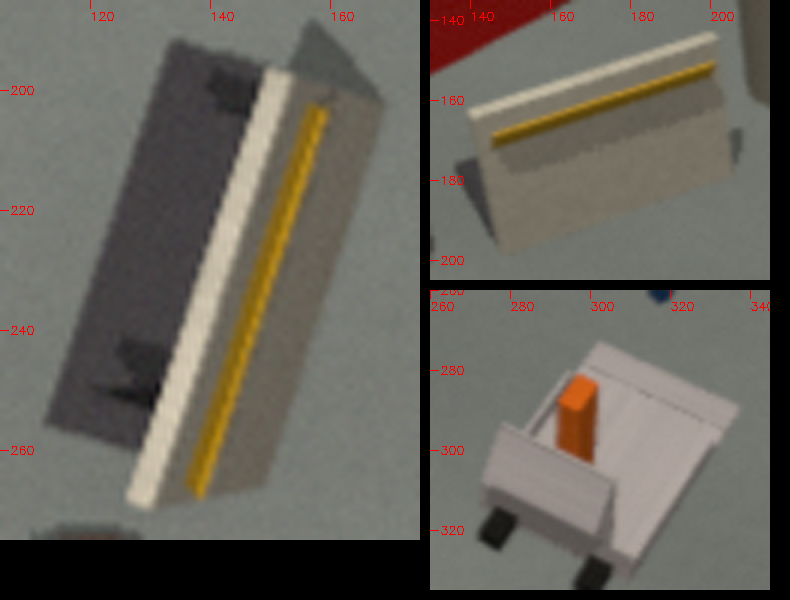

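The crops show the nuts at (280,190) and (292.6,191.5) and the nose corners at (333.4,225) and (369,217). The rack corners are at (220.6,198) and (337.3,206). The board's front top edge runs (153.8,197)–(130.8,270). I'll fit rigid models to these.

```bash
cat > fit.py <<'E'
from h import *
from scipy.optimize import least_squares
def fit(pts,x0):  # pts: (view,u,v,local xyz)
    def P(p,l): c,s=np.cos(p[2]),np.sin(p[2]); return [p[0]+c*l[0]-s*l[1],p[1]+s*l[0]+c*l[1],l[2]]
    f=lambda p:np.concatenate([proj(n,P(p,l))-(u,v) for n,u,v,l in pts])
    r=least_squares(f,x0,x_scale=[.1,.1,.1]); return r.x,r.fun.reshape(-1,2).round(1).tolist()
E
python3 - <<'E'
from fit import *
sc=[("top",333.4,225.2,(.135,.055,0)),("top",368.8,217.1,(.135,-.055,0)),("top",371,268,(0,0,.133)),
("side",302.5,273,(.135,.055,0)),("side",337,289.5,(.135,-.055,0)),("side",297.5,284,(0,0,.133))]
print("scoop",*fit(sc,[.4,-.3,.2]))
rk=[("top",220.6,197.9,(0,.17,.058)),("top",337.3,206.4,(0,-.17,.058)),("top",341.8,138.3,(.2,-.17,.058)),("top",226.2,130.4,(.2,.17,.058))]
print("lip",*fit(rk,[.58,-.05,0]))
cl=[("top",153.8,197.2,(0,.1,.142)),("top",130.8,270,(0,-.1,.142)),("top",159.5,202.7,(.016,.09,.134)),("top",138.8,268,(.016,-.09,.134)),
("side",202,145,(0,.1,.142)),("side",140.5,165,(0,-.1,.142))]
print("cleat",*fit(cl,[.48,.3,-1.3]))
for u,v in((280,189.8),(292.6,191.5)): print("nut",back("top",u,v,.016))
E
```

```text
scoop [ 0.39551211 -0.29916714  0.23739023] [[-0.2, -0.0], [0.3, -0.3], [0.4, 0.7], [-0.1, -0.8], [0.8, -0.6], [-0.6, 0.4]]
lip [ 0.5758449  -0.05156787 -0.06484314] [[-0.8, 0.1], [0.7, 0.2], [0.4, -0.2], [-0.3, -0.2]]
cleat [ 0.48165774  0.30702299 -1.84231548] [[0.3, 0.4], [0.2, 0.1], [0.0, 0.4], [0.2, -0.1], [-0.0, -1.1], [0.1, -0.8]]
nut [ 0.61717938 -0.05404911  0.016     ]
nut [ 0.61235058 -0.09165963  0.016     ]
```

```bash
cat > plan.py <<'E'
from h import *
# plan n equal world steps to (x,y,z,yaw); prints rows in tool axes (cm, rad). tool pointing down.
def plan(p1,yaw1,n,f,p0=None,yaw0=None):
    o=sensors.get_obs(); p0=o["tool_pos"] if p0 is None else np.array(p0); yaw0=o["ee_rot"][2] if yaw0 is None else yaw0
    d=(np.array(p1)-p0)/n*100; dy=(yaw1-yaw0+np.pi)%(2*np.pi)-np.pi; dy/=n
    rows=[]
    for i in range(n):
        y=yaw0+i*dy; R=Ro.from_euler("xyz",[np.pi,0,y]).as_matrix(); s=R.T@d
        rows.append([f]+[float(round(v,2)) for v in s]+[0,0,float(round(-dy,4))])
    print(str(rows).replace(" ",""))
E
python3 -c "
from plan import *
plan([.3955,-.2992,.17],3.379,20,1)
print(back('top',298,273,.02),back('top',265,330,.02),back('top',138,170,0))"
```

```text
[[1,-2.3,-3.67,0.17,0,0,-0.0253],[1,-2.21,-3.72,0.17,0,0,-0.0253],[1,-2.12,-3.78,0.17,0,0,-0.0253],[1,-2.02,-3.83,0.17,0,0,-0.0253],[1,-1.92,-3.88,0.17,0,0,-0.0253],[1,-1.82,-3.93,0.17,0,0,-0.0253],[1,-1.72,-3.97,0.17,0,0,-0.0253],[1,-1.62,-4.01,0.17,0,0,-0.0253],[1,-1.52,-4.05,0.17,0,0,-0.0253],[1,-1.42,-4.09,0.17,0,0,-0.0253],[1,-1.31,-4.13,0.17,0,0,-0.0253],[1,-1.21,-4.16,0.17,0,0,-0.0253],[1,-1.1,-4.19,0.17,0,0,-0.0253],[1,-1.0,-4.21,0.17,0,0,-0.0253],[1,-0.89,-4.24,0.17,0,0,-0.0253],[1,-0.78,-4.26,0.17,0,0,-0.0253],[1,-0.68,-4.28,0.17,0,0,-0.0253],[1,-0.57,-4.29,0.17,0,0,-0.0253],[1,-0.46,-4.31,0.17,0,0,-0.0253],[1,-0.35,-4.32,0.17,0,0,-0.0253]]
[ 0.37291372 -0.10907322  0.02      ] [ 0.20957787 -0.01503842  0.02      ] [0.67703949 0.38173479 0.        ]
```

>>> arm_command(
  series=[
    [1, -2.3, -3.67, 0.17, 0, 0, -0.0253],
    [1, -2.21, -3.72, 0.17, 0, 0, -0.0253],
    [1, -2.12, -3.78, 0.17, 0, 0, -0.0253],
    [1, -2.02, -3.83, 0.17, 0, 0, -0.0253],
    [1, -1.92, -3.88, 0.17, 0, 0, -0.0253],
    [1, -1.82, -3.93, 0.17, 0, 0, -0.0253],
    [1, -1.72, -3.97, 0.17, 0, 0, -0.0253],
    [1, -1.62, -4.01, 0.17, 0, 0, -0.0253],
    [1, -1.52, -4.05, 0.17, 0, 0, -0.0253],
    [1, -1.42, -4.09, 0.17, 0, 0, -0.0253],
    [1, -1.31, -4.13, 0.17, 0, 0, -0.0253],
    [1, -1.21, -4.16, 0.17, 0, 0, -0.0253],
    [1, -1.1, -4.19, 0.17, 0, 0, -0.0253],
    [1, -1.0, -4.21, 0.17, 0, 0, -0.0253],
    [1, -0.89, -4.24, 0.17, 0, 0, -0.0253],
    [1, -0.78, -4.26, 0.17, 0, 0, -0.0253],
    [1, -0.68, -4.28, 0.17, 0, 0, -0.0253],
    [1, -0.57, -4.29, 0.17, 0, 0, -0.0253],
    [1, -0.46, -4.31, 0.17, 0, 0, -0.0253],
    [1, -0.35, -4.32, 0.17, 0, 0, -0.0253],
  ],
)

```text
time: 2.1
tool_pos: [0.3966, -0.2997, 0.1707]
ee_rot: [3.141, -0.001, -2.906]
wrist_force: [0.6, -1.2, 0.1]
width: 0.0937
```

>>> arm_command(
  series=[
    [1, 0, 0, 0, 0, 0, 0],
    [1, 0, 0, 0, 0, 0, 0],
  ],
)

```text
time: 2.3
tool_pos: [0.3962, -0.298, 0.1702]
ee_rot: [3.139, -0.002, -2.906]
wrist_force: [-0.6, -0.5, 0.1]
width: 0.0942
```

```bash
python3 -c "
from plan import *
o=sensors.get_obs();print(o['tool_pos'],o['ee_rot'],o['joint_positions'],o['qvel'].round(3))
plan([.3955,-.2992,.091],3.379,5,1)"
```

```text
[ 0.39618365 -0.29797141  0.17021188] [ 3.13912341e+00 -2.09766373e-03 -2.90560145e+00] [-7.58975673e-01 -2.18120302e-02  1.55263889e+00 -4.15197327e-04
  1.61397909e+00 -2.56577787e+00] [ 0.028 -0.046  0.021  0.002  0.004 -0.   ]
[[1,0.02,-0.02,1.58,0,0,-0.0003],[1,0.02,-0.02,1.58,0,0,-0.0003],[1,0.02,-0.02,1.58,0,0,-0.0003],[1,0.02,-0.02,1.58,0,0,-0.0003],[1,0.02,-0.02,1.58,0,0,-0.0003]]
```

>>> arm_command(
  series=[
    [1, 0, 0, 0, 0, 0, 0.05],
    [1, 0, 0, 1.6, 0, 0, 0],
    [1, 0, 0, 1.6, 0, 0, 0],
    [1, 0, 0, 1.6, 0, 0, 0],
    [1, 0, 0, 1.6, 0, 0, 0],
    [1, 0, 0, 1.5, 0, 0, 0],
    [1, 0, 0, 0, 0, 0, 0],
    [0, 0, 0, 0, 0, 0, 0],
    [0, 0, 0, 0, 0, 0, 0],
    [0, 0, 0, 0, 0, 0, 0],
    [0, 0, 0, 0, 0, 0, 0],
    [0, 0, 0, 0, 0, 0, 0],
    [0, 0, 0, 0, 0, 0, 0],
    [0, 0, 0, 0, 0, 0, 0],
  ],
)

```text
time: 3.7
tool_pos: [0.3966, -0.2981, 0.0924]
ee_rot: [-3.141, -0.001, -2.955]
wrist_force: [-0.2, 0.2, -0.1]
width: 0.0413
```

```bash
python3 - <<'E'
from h import *
o=sensors.get_obs();print(o['tool_pos'],o['ee_rot'],o['joint_positions'],o["wrist_force"],o["wrist_torque"],o["width"])
t=eyes.snapshot("top");s=eyes.snapshot("side")
v=np.zeros((590,800,3),np.uint8); a=crop(t,320,200,400,290,5); b=crop(s,250,240,345,340,4)
v[:450,:400]=a; v[:400,410:790]=b; cv2.imwrite("pics/g1.png",v)
E
```

```text
[ 0.39658941 -0.29805381  0.09241899] [-3.14124056e+00 -7.09035802e-04 -2.95485901e+00] [-7.58269987e-01  1.85998467e-02  1.66943097e+00 -7.86296113e-04
  1.45369181e+00 -2.51570816e+00] [-0.218553    0.16124479 -0.06382974] [0.05055135 0.00553513 0.02549903] 0.04125031374937711
```

View pics/g1.png

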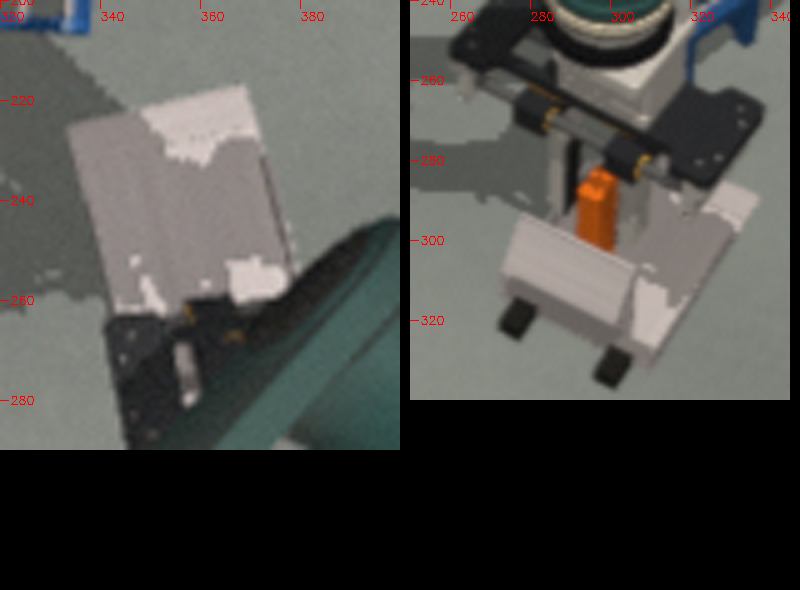

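The handle at side (298,292) sits between the fingers, which are still closing. I'll let them close fully.

>>> arm_command(
  series=[
    [0, 0, 0, 0, 0, 0, 0],
    [0, 0, 0, 0, 0, 0, 0],
    [0, 0, 0, 0, 0, 0, 0],
    [0, 0, 0, 0, 0, 0, 0],
    [0, 0, 0, 0, 0, 0, 0],
    [0, 0, 0, 0, 0, 0, 0],
    [0, 0, 0, 0, 0, 0, 0],
  ],
)

```text
time: 4.5
tool_pos: [0.3966, -0.2979, 0.0923]
ee_rot: [-3.142, -0.001, -2.955]
wrist_force: [0.1, -0.1, -0.8]
width: 0.0161
```

>>> arm_command(
  series=[
    [0, 0, 0, -0.5, 0, 0, 0],
    [0, 0, 0, -1, 0, 0, 0],
    [0, 0, 0, -1, 0, 0, 0],
    [0, 0, 0, -1, 0, 0, 0],
    [0, 0, 0, 0, 0, 0, 0],
    [0, 0, 0, 0, 0, 0, 0],
  ],
)

```text
time: 5.1
tool_pos: [0.3969, -0.2982, 0.1281]
ee_rot: [-3.14, 0.0, -2.955]
wrist_force: [-0.6, -0.1, -3.5]
width: 0.0158
```

```bash
python3 - <<'E'
from h import *
o=sensors.get_obs();print(o['tool_pos'],o['ee_rot'],o['joint_positions'],o["wrist_force"],o["wrist_torque"],o["width"])
t=eyes.snapshot("top");s=eyes.snapshot("side")
v=np.zeros((590,800,3),np.uint8); a=crop(t,320,200,400,290,5); b=crop(s,250,240,345,340,4)
v[:450,:400]=a; v[:400,410:790]=b; cv2.imwrite("pics/g2.png",v)
E
```

```text
[ 0.39687434 -0.29820712  0.1280781 ] [-3.14013672e+00  6.36587233e-05 -2.95473324e+00] [-7.58083924e-01 -4.50196059e-03  1.61989660e+00 -8.02120590e-04
  1.52498075e+00 -2.51570337e+00] [-0.61787671 -0.05830261 -3.47955728] [0.05793866 0.00091072 0.01014425] 0.015822875083537188
```

View pics/g2.png

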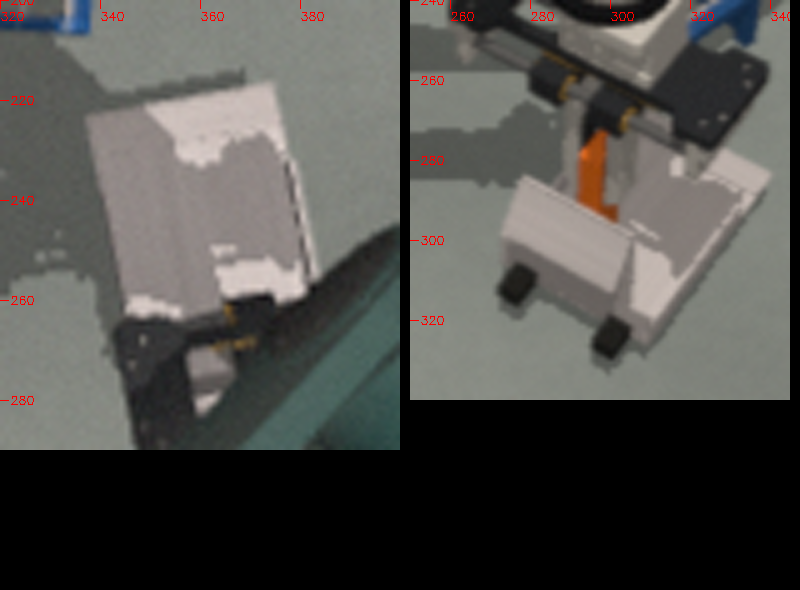

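Held: the fingers stop at 15.8 mm and the scoop is clear of the bench, with nose corners at top (337,223.5) and (374.6,216.4). I'll check its pitch and in-hand offset by triangulating the right nose corner.

```bash
python3 - <<'E'
from plan import *
from scipy.optimize import least_squares
f=lambda X:np.r_[proj("top",X)-(374.6,216.4),proj("side",X)-(340.5,283)]
r=least_squares(f,[.5,-.3,.04]);print("corner",r.x,r.fun)
yaw=.187;c,s=np.cos(yaw),np.sin(yaw);g=np.array([.397,-.298])
print("left at z.036",back("top",337,223.5,.036),"right",back("top",374.6,216.4,.036))
for l in((.135,.055),(.135,-.055)): print("exp",g+[c*l[0]-s*l[1],s*l[0]+c*l[1]])
plan([.4449,-.0618,.128],-.065+np.pi,12,0)
E
```

```text
corner [ 0.53810004 -0.32906724  0.03517433] [-0.29478969  0.32294303  0.39598677 -0.06397655]
left at z.036 [ 0.5174285  -0.22094532  0.036     ] right [ 0.53899686 -0.32975513  0.036     ]
exp [ 0.5194213  -0.21886072]
exp [ 0.53987162 -0.32694303]
[[0,-0.76,1.86,-0.01,0,0,0.021],[0,-0.72,1.87,-0.01,0,0,0.021],[0,-0.68,1.89,-0.01,0,0,0.021],[0,-0.64,1.9,-0.01,0,0,0.021],[0,-0.6,1.91,-0.01,0,0,0.021],[0,-0.56,1.93,-0.01,0,0,0.021],[0,-0.52,1.94,-0.01,0,0,0.021],[0,-0.48,1.95,-0.01,0,0,0.021],[0,-0.44,1.96,-0.01,0,0,0.021],[0,-0.4,1.97,-0.01,0,0,0.021],[0,-0.36,1.98,-0.01,0,0,0.021],[0,-0.32,1.98,-0.01,0,0,0.021]]
```

Level (nose z 35 mm against 36 expected), and within 3 mm of the model. I'll move to the approach spot in front of the nuts.

>>> arm_command(
  series=[
    [0, -0.76, 1.86, 0, 0, 0, 0.021],
    [0, -0.72, 1.87, 0, 0, 0, 0.021],
    [0, -0.68, 1.89, 0, 0, 0, 0.021],
    [0, -0.64, 1.9, 0, 0, 0, 0.021],
    [0, -0.6, 1.91, 0, 0, 0, 0.021],
    [0, -0.56, 1.93, 0, 0, 0, 0.021],
    [0, -0.52, 1.94, 0, 0, 0, 0.021],
    [0, -0.48, 1.95, 0, 0, 0, 0.021],
    [0, -0.44, 1.96, 0, 0, 0, 0.021],
    [0, -0.4, 1.97, 0, 0, 0, 0.021],
    [0, -0.36, 1.98, 0, 0, 0, 0.021],
    [0, -0.32, 1.98, 0, 0, 0, 0.021],
    [0, 0, 0, 0, 0, 0, 0],
    [0, 0, 0, 0, 0, 0, 0],
  ],
)

```text
time: 6.6
tool_pos: [0.4446, -0.062, 0.1268]
ee_rot: [-3.14, -0.002, 3.078]
wrist_force: [0.3, -0.3, -2.9]
width: 0.016
```

>>> arm_command(
  series=[
    [0, 0, 0, 1, 0, 0, 0],
    [0, 0, 0, 1, 0, 0, 0],
    [0, 0, 0, 0.8, 0, 0, 0],
    [0, 0, 0, 0.4, 0, 0, 0],
    [0, 0, 0, 0.2, 0, 0, 0],
    [0, 0, 0, 0.2, 0, 0, 0],
    [0, 0, 0, 0, 0, 0, 0],
    [0, 0, 0, 0, 0, 0, 0],
  ],
)

```text
time: 7.4
tool_pos: [0.4452, -0.0622, 0.0923]
ee_rot: [-3.141, 0.0, 3.077]
wrist_force: [-2.7, 0.6, 3.2]
width: 0.016
```

```bash
python3 - <<'E'
from h import *
o=sensors.get_obs();print(o['tool_pos'],o['ee_rot'],o['joint_positions'],o["wrist_force"],o["wrist_torque"],o["width"])
t=eyes.snapshot("top");s=eyes.snapshot("side")
v=np.zeros((600,800,3),np.uint8); a=crop(t,250,160,320,270,5); b=crop(s,230,160,340,280,4)
v[:550,:350]=a; v[:480,355:795]=b; cv2.imwrite("pics/g3.png",v)
E
```

```text
[ 0.44515295 -0.06215322  0.09227791] [-3.14056462e+00  3.65134763e-04  3.07652600e+00] [-2.64250795e-01 -8.77377286e-02  1.77265774e+00 -9.41640924e-04
  1.45611136e+00 -1.76987279e+00] [-2.71038706  0.55639881  3.23305604] [0.1493311  0.62703656 0.12094407] 0.01604160431129164
```

View pics/g3.png

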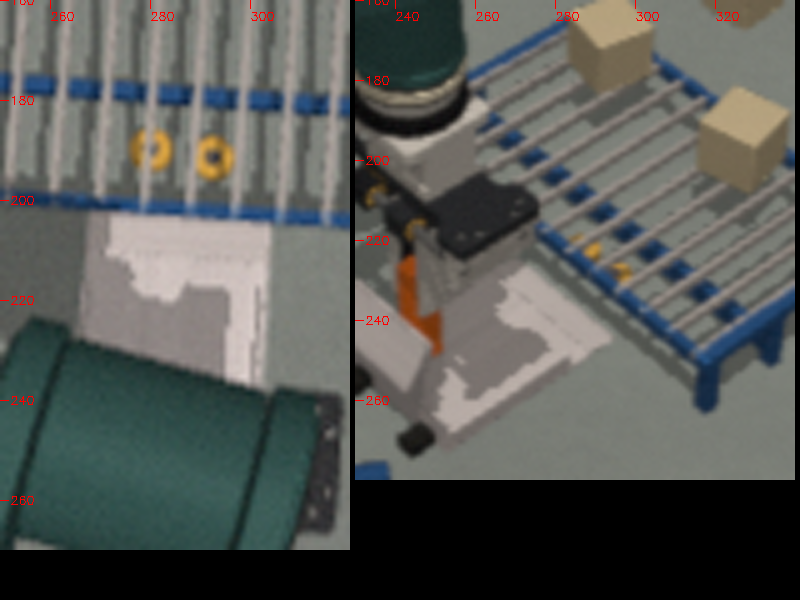

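The scoop is centred on the nuts: its axis near the nose is at column ~286, and the nuts are at (280.4,190) and (293,191.4). Slide in.

>>> arm_command(
  series=[
    [0, -0.5, 0, 0, 0, 0, 0],
    [0, -0.5, 0, 0, 0, 0, 0],
    [0, -0.5, 0, 0, 0, 0, 0],
    [0, -0.5, 0, 0, 0, 0, 0],
    [0, -0.5, 0, 0, 0, 0, 0],
    [0, -0.5, 0, 0, 0, 0, 0],
    [0, -0.5, 0, 0, 0, 0, 0],
    [0, -0.5, 0, 0, 0, 0, 0],
    [0, -0.5, 0, 0, 0, 0, 0],
    [0, -0.5, 0, 0, 0, 0, 0],
    [0, -0.5, 0, 0, 0, 0, 0],
    [0, -0.5, 0, 0, 0, 0, 0],
  ],
)

```text
time: 8.7
tool_pos: [0.5045, -0.0658, 0.0922]
ee_rot: [-3.141, -0.001, 3.076]
wrist_force: [-5.3, -0.2, 5.0]
width: 0.0157
```

>>> arm_command(
  series=[
    [0, -0.5, 0, 0, 0, 0, 0],
    [0, -0.5, 0, 0, 0, 0, 0],
    [0, -0.5, 0, 0, 0, 0, 0],
    [0, -0.5, 0, 0, 0, 0, 0],
    [0, -0.5, 0, 0, 0, 0, 0],
    [0, -0.5, 0, 0, 0, 0, 0],
    [0, -0.4, 0, 0, 0, 0, 0],
    [0, -0.4, 0, 0, 0, 0, 0],
    [0, 0, 0, 0, 0, 0, 0],
    [0, 0, 0, 0, 0, 0, 0],
  ],
)

```text
time: 9.7
tool_pos: [0.5434, -0.0683, 0.0923]
ee_rot: [-3.141, 0.001, 3.076]
wrist_force: [-1.5, 0.1, 5.1]
width: 0.0159
```

```bash
python3 - <<'E'
from h import *
o=sensors.get_obs();print(o['tool_pos'],o['ee_rot'],o["wrist_force"],o["wrist_torque"],o["width"])
d=(o['tool_pos']-[.5758,-.0516,0]);print("lip x",d[0]*.9979-d[1]*.0648,"y",d[0]*.0648+d[1]*.9979)
t=eyes.snapshot("top");s=eyes.snapshot("side")
v=np.zeros((600,800,3),np.uint8); a=crop(t,250,150,320,260,5); b=crop(s,250,160,360,280,4)
v[:550,:350]=a; v[:480,355:795]=b; cv2.imwrite("pics/g4.png",v)
E
```

```text
[ 0.54336512 -0.06832825  0.09227404] [-3.14102821e+00  1.01505909e-03  3.07646719e+00] [-1.45575042  0.05072059  5.08450997] [0.26198224 0.64001979 0.03100829] 0.01590531678068859
lip x -0.03128277883385581 y -0.01879490359205854
```

View pics/g4.png

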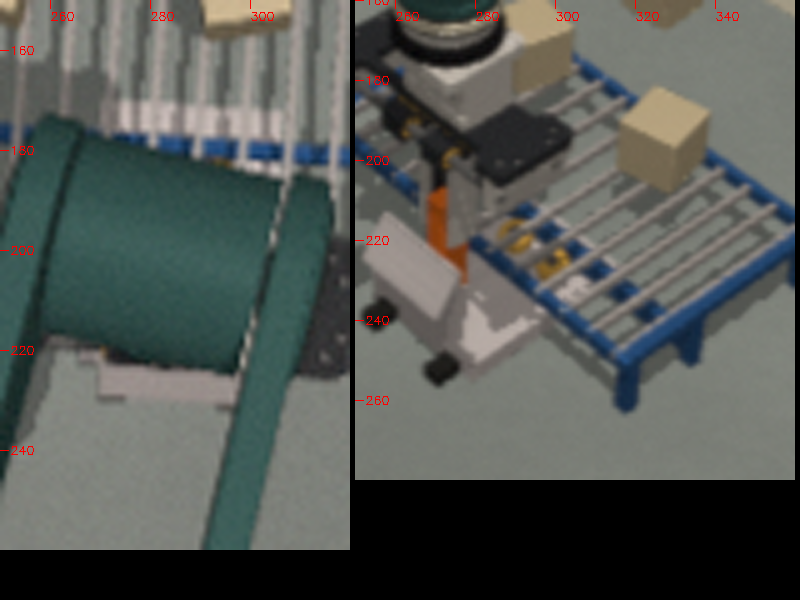

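In the side view the nuts are at (290,219) and (299,226), over the scoop floor and against the crossbar. I'll check that against the scoop frame.

```bash
python3 - <<'E'
from h import *
g=np.array([.5434,-.0683]);y=3.0765-np.pi;c,s=np.cos(y),np.sin(y)
for u,v in((290.2,218.7),(298.8,225.8)):
    for z in(.016,.019):
        d=back("side",u,v,z)[:2]-g; print(z,"scoop xy",c*d[0]+s*d[1],-s*d[0]+c*d[1])
E
```

```text
0.016 scoop xy 0.08391938848023331 0.01698426072841472
0.019 scoop xy 0.08189963892755694 0.014871456152740624
0.016 scoop xy 0.08327134236390896 -0.021631185051276203
0.019 scoop xy 0.08125324679829322 -0.023645432678529532
```

Both nuts are on the floor (x ≈ 83 mm, y ≈ +16 and −22 mm). Draw out gently and lift.

>>> arm_command(
  series=[
    [0, 0.15, 0, 0, 0, 0, 0],
    [0, 0.3, 0, 0, 0, 0, 0],
    [0, 0.45, 0, 0, 0, 0, 0],
    [0, 0.6, 0, 0, 0, 0, 0],
    [0, 0.75, 0, 0, 0, 0, 0],
    [0, 0.8, 0, 0, 0, 0, 0],
    [0, 0.8, 0, 0, 0, 0, 0],
    [0, 0.8, 0, 0, 0, 0, 0],
    [0, 0.8, 0, 0, 0, 0, 0],
    [0, 0.8, 0, 0, 0, 0, 0],
    [0, 0.8, 0, 0, 0, 0, 0],
    [0, 0.8, 0, 0, 0, 0, 0],
    [0, 0.8, 0, 0, 0, 0, 0],
    [0, 0.8, 0, 0, 0, 0, 0],
    [0, 0.6, 0, 0, 0, 0, 0],
    [0, 0.4, 0, 0, 0, 0, 0],
    [0, 0.2, 0, 0, 0, 0, 0],
    [0, 0, 0, 0, 0, 0, 0],
  ],
)

```text
time: 11.6
tool_pos: [0.4367, -0.0615, 0.0923]
ee_rot: [-3.141, 0.002, 3.076]
wrist_force: [2.4, -0.1, 8.2]
width: 0.0157
```

>>> arm_command(
  series=[
    [0, 0, 0, -0.2, 0, 0, 0],
    [0, 0, 0, -0.5, 0, 0, 0],
    [0, 0, 0, -0.8, 0, 0, 0],
    [0, 0, 0, -1, 0, 0, 0],
    [0, 0, 0, -1, 0, 0, 0],
    [0, 0, 0, -1, 0, 0, 0],
    [0, 0, 0, -1, 0, 0, 0],
    [0, 0, 0, -1, 0, 0, 0],
    [0, 0, 0, -1, 0, 0, 0],
    [0, 0, 0, -1, 0, 0, 0],
    [0, 0, 0, -1, 0, 0, 0],
    [0, 0, 0, -0.6, 0, 0, 0],
    [0, 0, 0, -0.3, 0, 0, 0],
    [0, 0, 0, 0, 0, 0, 0],
    [0, 0, 0, 0, 0, 0, 0],
  ],
)

```text
time: 13.1
tool_pos: [0.4362, -0.0613, 0.1948]
ee_rot: [-3.141, -0.001, 3.076]
wrist_force: [0.3, -0.4, -3.8]
width: 0.0159
```

```bash
python3 - <<'E'
from h import *
o=sensors.get_obs();print(o['tool_pos'],o['ee_rot'],o["wrist_force"],o["wrist_torque"],o["width"])
d=(o['tool_pos']-[.5758,-.0516,0]);print("lip x",d[0]*.9979-d[1]*.0648,"y",d[0]*.0648+d[1]*.9979)
t=eyes.snapshot("top");s=eyes.snapshot("side")
v=np.zeros((600,800,3),np.uint8); a=crop(t,250,170,320,280,5); b=crop(s,210,160,320,280,4)
v[:550,:350]=a; v[:480,355:795]=b; cv2.imwrite("pics/g5.png",v)
E
```

```text
[ 0.43622321 -0.06127915  0.1948483 ] [-3.14119784e+00 -1.41420349e-03  3.07643514e+00] [ 0.32382289 -0.42824194 -3.77360518] [-0.00540565  0.07401922 -0.00348949] 0.015917447041702143
lip x -0.13865646539653617 y -0.018703397421427317
```

View pics/g5.png

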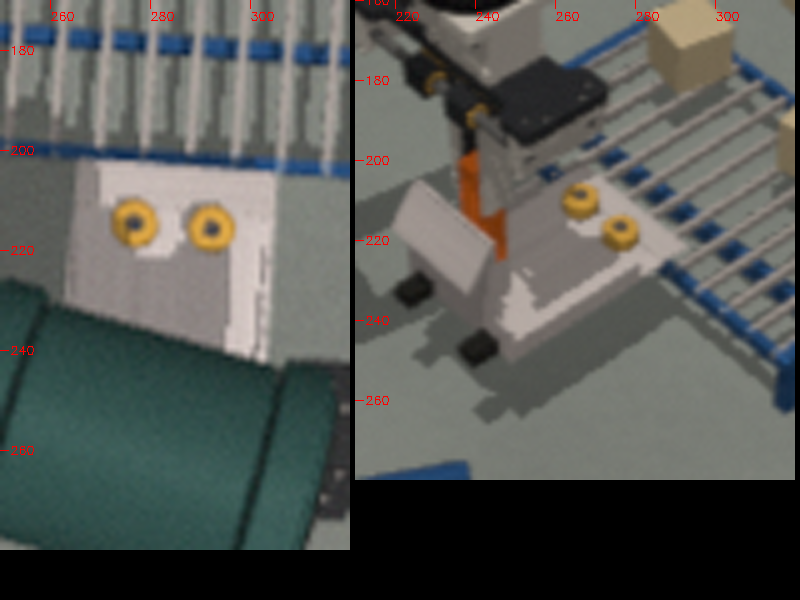

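Both nuts are on the scoop, at top (277,214) and (292,215), and clear of the rack. Next is a smooth turn and carry to a point 100 mm out from the board.

```bash
cat >> plan.py <<'E'
def smooth(p1,yaw1,n,f):
    o=sensors.get_obs(); p0=o["tool_pos"]; y0=o["ee_rot"][2]; dy=(yaw1-y0+np.pi)%(2*np.pi)-np.pi
    t=np.linspace(0,1,n+1); S=t**3*(10-15*t+6*t*t); rows=[]
    for a,b in zip(S,S[1:]):
        R=Ro.from_euler("xyz",[np.pi,0,y0+a*dy]).as_matrix(); s=R.T@((np.array(p1)-p0)*(b-a)*100)
        rows.append([f]+[float(round(v,2)) for v in s]+[0,0,float(round(-dy*(b-a),3))])
    for i in range(0,n,20): print(str(rows[i:i+20]).replace(" ",""))
E
python3 -c "
from plan import *
smooth([.4549,.2107,.195],1.2993,36,0)"
```

```text
[[0,-0.0,0.01,-0.0,0,0,0.0],[0,-0.0,0.04,-0.0,0,0,0.002],[0,-0.0,0.1,-0.0,0,0,0.006],[0,0.0,0.18,-0.0,0,0,0.011],[0,0.0,0.27,-0.0,0,0,0.018],[0,0.01,0.38,-0.0,0,0,0.025],[0,0.03,0.5,-0.0,0,0,0.032],[0,0.06,0.62,-0.0,0,0,0.04],[0,0.1,0.73,-0.0,0,0,0.048],[0,0.15,0.84,-0.0,0,0,0.056],[0,0.23,0.94,-0.0,0,0,0.063],[0,0.32,1.03,-0.0,0,0,0.07],[0,0.42,1.09,-0.0,0,0,0.076],[0,0.54,1.13,-0.0,0,0,0.081],[0,0.66,1.14,-0.0,0,0,0.086],[0,0.78,1.12,-0.0,0,0,0.089],[0,0.9,1.07,-0.0,0,0,0.091],[0,1.01,0.99,-0.0,0,0,0.092],[0,1.1,0.9,-0.0,0,0,0.092],[0,1.16,0.78,-0.0,0,0,0.091]]
[[0,1.2,0.66,-0.0,0,0,0.089],[0,1.2,0.53,-0.0,0,0,0.086],[0,1.18,0.4,-0.0,0,0,0.081],[0,1.13,0.28,-0.0,0,0,0.076],[0,1.06,0.18,-0.0,0,0,0.07],[0,0.96,0.1,-0.0,0,0,0.063],[0,0.86,0.03,-0.0,0,0,0.056],[0,0.74,-0.01,-0.0,0,0,0.048],[0,0.62,-0.04,-0.0,0,0,0.04],[0,0.49,-0.05,-0.0,0,0,0.032],[0,0.38,-0.05,-0.0,0,0,0.025],[0,0.27,-0.04,-0.0,0,0,0.018],[0,0.17,-0.03,-0.0,0,0,0.011],[0,0.09,-0.02,-0.0,0,0,0.006],[0,0.04,-0.01,-0.0,0,0,0.002],[0,0.01,-0.0,-0.0,0,0,0.0]]
```

>>> arm_command(
  series=[
    [0, 0, 0.01, 0, 0, 0, 0],
    [0, 0, 0.04, 0, 0, 0, 0.002],
    [0, 0, 0.1, 0, 0, 0, 0.006],
    [0, 0, 0.18, 0, 0, 0, 0.011],
    [0, 0, 0.27, 0, 0, 0, 0.018],
    [0, 0.01, 0.38, 0, 0, 0, 0.025],
    [0, 0.03, 0.5, 0, 0, 0, 0.032],
    [0, 0.06, 0.62, 0, 0, 0, 0.04],
    [0, 0.1, 0.73, 0, 0, 0, 0.048],
    [0, 0.15, 0.84, 0, 0, 0, 0.056],
    [0, 0.23, 0.94, 0, 0, 0, 0.063],
    [0, 0.32, 1.03, 0, 0, 0, 0.07],
    [0, 0.42, 1.09, 0, 0, 0, 0.076],
    [0, 0.54, 1.13, 0, 0, 0, 0.081],
    [0, 0.66, 1.14, 0, 0, 0, 0.086],
    [0, 0.78, 1.12, 0, 0, 0, 0.089],
    [0, 0.9, 1.07, 0, 0, 0, 0.091],
    [0, 1.01, 0.99, 0, 0, 0, 0.092],
    [0, 1.1, 0.9, 0, 0, 0, 0.092],
    [0, 1.16, 0.78, 0, 0, 0, 0.091],
  ],
)

```text
time: 15.2
tool_pos: [0.4475, 0.104, 0.1953]
ee_rot: [-3.141, 0.0, 2.003]
wrist_force: [-0.4, 0.5, -4.5]
width: 0.0158
```

>>> arm_command(
  series=[
    [0, 1.2, 0.66, 0, 0, 0, 0.089],
    [0, 1.2, 0.53, 0, 0, 0, 0.086],
    [0, 1.18, 0.4, 0, 0, 0, 0.081],
    [0, 1.13, 0.28, 0, 0, 0, 0.076],
    [0, 1.06, 0.18, 0, 0, 0, 0.07],
    [0, 0.96, 0.1, 0, 0, 0, 0.063],
    [0, 0.86, 0.03, 0, 0, 0, 0.056],
    [0, 0.74, -0.01, 0, 0, 0, 0.048],
    [0, 0.62, -0.04, 0, 0, 0, 0.04],
    [0, 0.49, -0.05, 0, 0, 0, 0.032],
    [0, 0.38, -0.05, 0, 0, 0, 0.025],
    [0, 0.27, -0.04, 0, 0, 0, 0.018],
    [0, 0.17, -0.03, 0, 0, 0, 0.011],
    [0, 0.09, -0.02, 0, 0, 0, 0.006],
    [0, 0.04, -0.01, 0, 0, 0, 0.002],
    [0, 0.01, 0, 0, 0, 0, 0],
    [0, 0, 0, 0, 0, 0, 0],
    [0, 0, 0, 0, 0, 0, 0],
  ],
)

```text
time: 17.0
tool_pos: [0.4547, 0.2108, 0.1951]
ee_rot: [-3.141, 0.001, 1.304]
wrist_force: [0.0, -0.0, -3.2]
width: 0.0156
```

```bash
python3 - <<'E'
from h import *
o=sensors.get_obs();print(o['tool_pos'],o['ee_rot'],o["wrist_force"],o["wrist_torque"],o["width"],o["joint_positions"])
c,s=np.cos(-1.8423),np.sin(-1.8423); d=o['tool_pos'][:2]-[.4817,.3070]; print("cleat x,y",c*d[0]+s*d[1],-s*d[0]+c*d[1])
t=eyes.snapshot("top");s=eyes.snapshot("side")
cv2.imwrite("pics/t6.png",t);cv2.imwrite("pics/s6.png",s)
v=np.zeros((600,800,3),np.uint8); a=crop(t,120,180,220,290,4); b=crop(s,120,110,220,250,4)
v[:440,:400]=a; v[:560,400:800]=b; cv2.imwrite("pics/g6.png",v)
E
```

```text
[0.45474871 0.21084376 0.19514021] [-3.14124412e+00  7.10168727e-04  1.30428338e+00] [ 9.47054973e-04 -2.98723144e-02 -3.20399816e+00] [-0.07549087  0.0198304  -0.02508968] 0.015584351015119055 [ 3.21267173e-01 -1.89037902e-02  1.50043715e+00 -3.99332415e-04
  1.66074312e+00  5.87744514e-01]
cleat x,y 0.09986171871077283 -0.000176818054639781
```

View pics/g6.png

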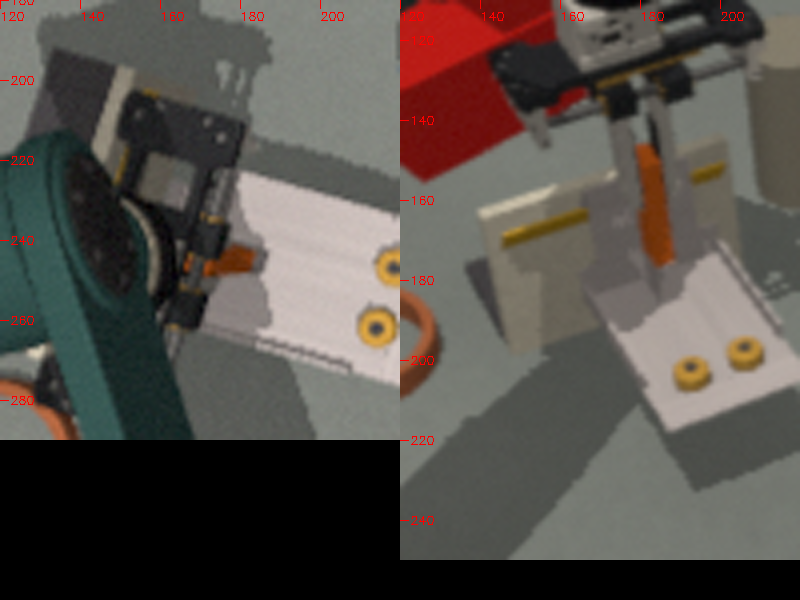

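Both nuts are still on the scoop, which is aligned in front of the cleat at 100 mm out and y ≈ 0. The feet must pass below the cleat while the strip passes above it, so I'll lower to a grip height of 184 mm and then move in.

>>> arm_command(
  series=[
    [0, 0, 0, 0.2, 0, 0, 0.005],
    [0, 0, 0, 0.5, 0, 0, 0],
    [0, 0, 0, 0.7, 0, 0, 0],
    [0, 0, 0, 0.7, 0, 0, 0],
    [0, 0, 0, 0.5, 0, 0, 0],
    [0, 0, 0, 0.3, 0, 0, 0],
    [0, 0.2, 0, 0, 0, 0, 0],
    [0, 0.4, 0, 0, 0, 0, 0],
    [0, 0.5, 0, 0, 0, 0, 0],
    [0, 0.5, 0, 0, 0, 0, 0],
    [0, 0.5, 0, 0, 0, 0, 0],
    [0, 0.5, 0, 0, 0, 0, 0],
    [0, 0.5, 0, 0, 0, 0, 0],
    [0, 0.4, 0, 0, 0, 0, 0],
    [0, 0.3, 0, 0, 0, 0, 0],
    [0, 0.2, 0, 0, 0, 0, 0],
    [0, 0, 0, 0, 0, 0, 0],
    [0, 0, 0, 0, 0, 0, 0],
  ],
)

```text
time: 18.9
tool_pos: [0.4654, 0.2494, 0.1661]
ee_rot: [-3.141, 0.001, 1.299]
wrist_force: [0.6, 0.6, -4.1]
width: 0.016
```

>>> arm_command(
  series=[
    [0, 0.1, 0, 0, 0, 0, 0],
    [0, 0.1, 0, 0, 0, 0, 0],
    [0, 0.1, 0, 0, 0, 0, 0],
    [0, 0.1, 0, 0, 0, 0, 0],
    [0, 0, 0, 0, 0, 0, 0],
  ],
)

```text
time: 19.4
tool_pos: [0.4665, 0.2535, 0.1661]
ee_rot: [-3.141, 0.001, 1.3]
wrist_force: [-0.1, 1.1, -4.4]
width: 0.0154
```

>>> arm_command(
  series=[
    [0, 0.1, 0, 0, 0, 0, 0],
    [0, 0.1, 0, 0, 0, 0, 0],
    [0, 0, 0, 0, 0, 0, 0],
  ],
)

```text
time: 19.7
tool_pos: [0.4671, 0.2554, 0.1661]
ee_rot: [-3.141, 0.001, 1.3]
wrist_force: [0.7, -0.9, -3.2]
width: 0.0157
```

>>> arm_command(
  series=[
    [0, 0.1, 0, 0, 0, 0, 0],
    [0, 0.1, 0, 0, 0, 0, 0],
    [0, 0.1, 0, 0, 0, 0, 0],
    [0, 0, 0, 0, 0, 0, 0],
  ],
)

```text
time: 20.1
tool_pos: [0.4679, 0.2583, 0.1661]
ee_rot: [-3.141, 0.001, 1.3]
wrist_force: [0.1, -0.5, -4.0]
width: 0.0159
```

>>> arm_command(
  series=[
    [0, 0.1, 0, 0, 0, 0, 0],
    [0, 0.1, 0, 0, 0, 0, 0],
    [0, 0, 0, 0, 0, 0, 0],
  ],
)

```text
time: 20.4
tool_pos: [0.4684, 0.2602, 0.1661]
ee_rot: [-3.141, 0.001, 1.3]
wrist_force: [-0.1, 0.7, -4.0]
width: 0.0158
```

```bash
python3 - <<'E'
from h import *
o=sensors.get_obs();print(o['tool_pos'],o['ee_rot'],o["wrist_force"],o["wrist_torque"])
c,s=np.cos(-1.8423),np.sin(-1.8423); d=o['tool_pos'][:2]-[.4817,.3070]; print("cleat x,y",c*d[0]+s*d[1],-s*d[0]+c*d[1])
E
```

```text
[0.46841418 0.26021044 0.16607683] [-3.14116783e+00  5.90362797e-04  1.29955885e+00] [-0.08888769  0.66414789 -4.02473859] [ 0.01164477  0.03857743 -0.01294201]
cleat x,y 0.04863859837338787 -0.0002511039609549518
```

>>> arm_command(
  series=[
    [0, 0.1, 0, 0, 0, 0, 0],
    [0, 0.1, 0, 0, 0, 0, 0],
    [0, 0, 0, 0, 0, 0, 0],
  ],
)

```text
time: 20.7
tool_pos: [0.469, 0.2621, 0.1661]
ee_rot: [-3.141, 0.001, 1.3]
wrist_force: [-0.9, -0.2, -3.4]
width: 0.016
```

>>> arm_command(
  series=[
    [0, 0.1, 0, 0, 0, 0, 0],
    [0, 0, 0, 0, 0, 0, 0],
  ],
)

```text
time: 20.9
tool_pos: [0.4692, 0.2631, 0.1661]
ee_rot: [-3.141, 0.001, 1.3]
wrist_force: [0.7, 0.1, -3.1]
width: 0.0161
```

>>> arm_command(
  series=[
    [0, 0.1, 0, 0, 0, 0, 0],
    [0, 0, 0, 0, 0, 0, 0],
  ],
)

```text
time: 21.1
tool_pos: [0.4695, 0.264, 0.1661]
ee_rot: [-3.141, 0.001, 1.299]
wrist_force: [-0.3, -1.1, -3.5]
width: 0.0156
```

>>> arm_command(
  series=[
    [0, 0.1, 0, 0, 0, 0, 0],
    [0, 0, 0, 0, 0, 0, 0],
  ],
)

```text
time: 21.3
tool_pos: [0.4695, 0.2643, 0.1661]
ee_rot: [-3.141, 0.002, 1.299]
wrist_force: [-0.9, -2.0, -3.1]
width: 0.0159
```

>>> arm_command(
  series=[
    [0, 0.1, 0, 0, 0, 0, 0],
    [0, 0, 0, 0, 0, 0, 0],
  ],
)

```text
time: 21.5
tool_pos: [0.4696, 0.2647, 0.166]
ee_rot: [-3.141, 0.004, 1.299]
wrist_force: [-2.0, -4.1, -1.2]
width: 0.0157
```

```bash
python3 - <<'E'
from h import *
o=sensors.get_obs();print(o['tool_pos'],o['ee_rot'],o["wrist_force"],o["wrist_torque"])
E
```

```text
[0.46958278 0.26466017 0.16604623] [-3.14077575  0.00368282  1.29869675] [-1.99464212 -4.0739915  -1.15418087] [-1.26083967  0.54812421 -0.17301444]
```

The feet touch the board here, about 2 mm nearer than the camera estimate. I'll back off 5 mm (3 mm clear of contact) and lower into the V.

>>> arm_command(
  series=[
    [0, -0.25, 0, 0, 0, 0, 0],
    [0, -0.25, 0, 0, 0, 0, 0],
    [0, 0, 0, 0, 0, 0, 0],
    [0, 0, 0, 0.2, 0, 0, 0],
    [0, 0, 0, 0.3, 0, 0, 0],
    [0, 0, 0, 0.3, 0, 0, 0],
    [0, 0, 0, 0.3, 0, 0, 0],
    [0, 0, 0, 0.3, 0, 0, 0],
    [0, 0, 0, 0.2, 0, 0, 0],
    [0, 0, 0, 0, 0, 0, 0],
  ],
)

```text
time: 22.5
tool_pos: [0.4684, 0.261, 0.1496]
ee_rot: [-3.14, 0.001, 1.3]
wrist_force: [0.9, -0.2, -3.6]
width: 0.0156
```

>>> arm_command(
  series=[
    [0, 0, 0, 0.2, 0, 0, 0],
    [0, 0, 0, 0.2, 0, 0, 0],
    [0, 0, 0, 0, 0, 0, 0],
  ],
)

```text
time: 22.8
tool_pos: [0.469, 0.2618, 0.1464]
ee_rot: [3.141, -0.001, 1.3]
wrist_force: [0.2, 1.9, -3.8]
width: 0.0159
```

>>> arm_command(
  series=[
    [0, 0.1, 0, 0.1, 0, 0, 0],
    [0, 0.1, 0, 0.1, 0, 0, 0],
    [0, 0, 0, 0, 0, 0, 0],
  ],
)

```text
time: 23.1
tool_pos: [0.4694, 0.2633, 0.1442]
ee_rot: [-3.141, 0.0, 1.3]
wrist_force: [1.2, 0.9, -3.0]
width: 0.0156
```

>>> arm_command(
  series=[
    [0, 0.1, 0, 0.1, 0, 0, 0],
    [0, 0, 0, 0.1, 0, 0, 0],
    [0, 0, 0, 0, 0, 0, 0],
  ],
)

```text
time: 23.4
tool_pos: [0.4695, 0.264, 0.1429]
ee_rot: [-3.142, 0.0, 1.299]
wrist_force: [-0.5, -0.1, 1.6]
width: 0.0159
```

>>> arm_command(
  series=[
    [0, 0.05, 0, 0.2, 0, 0, 0],
    [0, 0, 0, 0, 0, 0, 0],
  ],
)

```text
time: 23.6
tool_pos: [0.4696, 0.2643, 0.1425]
ee_rot: [3.141, 0.0, 1.299]
wrist_force: [-3.8, -0.7, 8.4]
width: 0.016
```

>>> arm_command(
  series=[
    [0, 0.05, 0, 0.2, 0, 0, 0],
    [0, 0, 0, 0, 0, 0, 0],
  ],
)

```text
time: 23.8
tool_pos: [0.4698, 0.2644, 0.1424]
ee_rot: [3.14, 0.0, 1.299]
wrist_force: [-4.4, -2.8, 15.6]
width: 0.0154
```

```bash
python3 - <<'E'
from h import *
o=sensors.get_obs();print(o['tool_pos'],o['ee_rot'],o["wrist_force"],o["wrist_torque"])
E
```

```text
[0.46975097 0.2643911  0.14244296] [3.13985799e+00 3.39182337e-04 1.29889240e+00] [-4.40973348 -2.77556066 15.57885658] [-0.56231038  1.52770299 -0.230008  ]
```

It is seated: grip height 160 mm, feet against the board, and the contact force rising. Relax the press, open, then retreat straight up.

>>> arm_command(
  series=[
    [0, 0, 0, -0.2, 0, 0, 0],
    [0, 0, 0, -0.1, 0, 0, 0],
    [0, 0, 0, 0, 0, 0, 0],
    [0.5, 0, 0, 0, 0, 0, 0],
    [0.5, 0, 0, 0, 0, 0, 0],
    [0.5, 0, 0, 0, 0, 0, 0],
    [0.5, 0, 0, 0, 0, 0, 0],
    [0.5, 0, 0, 0, 0, 0, 0],
    [0.5, 0, 0, 0, 0, 0, 0],
    [0.5, 0, 0, 0, 0, 0, 0],
    [0.5, 0, 0, 0, 0, 0, 0],
  ],
)

```text
time: 24.9
tool_pos: [0.4697, 0.2649, 0.1411]
ee_rot: [-3.141, 0.001, 1.299]
wrist_force: [-0.2, -0.9, 0.0]
width: 0.0472
```

```bash
python3 - <<'E'
from h import *
o=sensors.get_obs();print(o['tool_pos'],o["wrist_force"],o["width"])
t=eyes.snapshot("top");s=eyes.snapshot("side")
v=np.zeros((600,800,3),np.uint8); a=crop(t,110,180,210,290,4); b=crop(s,110,100,210,240,4)
v[:440,:400]=a; v[:560,400:800]=b; cv2.imwrite("pics/g7.png",v)
E
```

```text
[0.46973431 0.26490136 0.1411115 ] [-0.17829908 -0.90518229  0.00742288] 0.047237403420878725
```

View pics/g7.png

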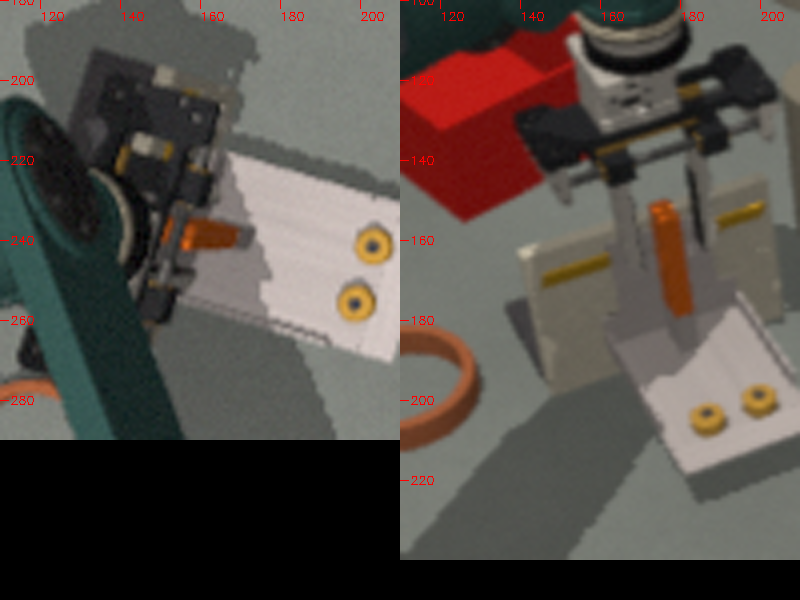

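The scoop hangs on its own with the fingers open and clear, the handle at side (175,166), and both nuts aboard. Retreat up.

>>> arm_command(
  series=[
    [0.5, 0, 0, -0.5, 0, 0, 0],
    [0.5, 0, 0, -1, 0, 0, 0],
    [0.5, 0, 0, -1.5, 0, 0, 0],
    [0.5, 0, 0, -2, 0, 0, 0],
    [0.5, 0, 0, -2, 0, 0, 0],
    [0.5, 0, 0, -2, 0, 0, 0],
    [0.5, 0, 0, -2, 0, 0, 0],
    [0.5, 0, 0, -2, 0, 0, 0],
    [0.5, 0, 0, -1, 0, 0, 0],
    [0.5, 0, 0, 0, 0, 0, 0],
    [0.5, 0, 0, 0, 0, 0, 0],
  ],
)

```text
time: 26.1
tool_pos: [0.4697, 0.2649, 0.281]
ee_rot: [-3.141, 0.001, 1.299]
wrist_force: [1.0, 0.6, -0.3]
width: 0.047
```

```bash
python3 - <<'E'
from h import *
o=sensors.get_obs();print(o['tool_pos'],o["wrist_force"],o["time"])
t=eyes.snapshot("top");s=eyes.snapshot("side")
v=np.zeros((600,800,3),np.uint8); a=crop(t,110,180,230,290,3); b=crop(s,110,100,220,240,4)
v[:330,:360]=a; v[:560,360:800]=b; cv2.imwrite("pics/g8.png",v)
E
```

```text
[0.46973218 0.26492302 0.28096805] [ 0.98016025  0.55426855 -0.33417738] 26.1
```

View pics/g8.png

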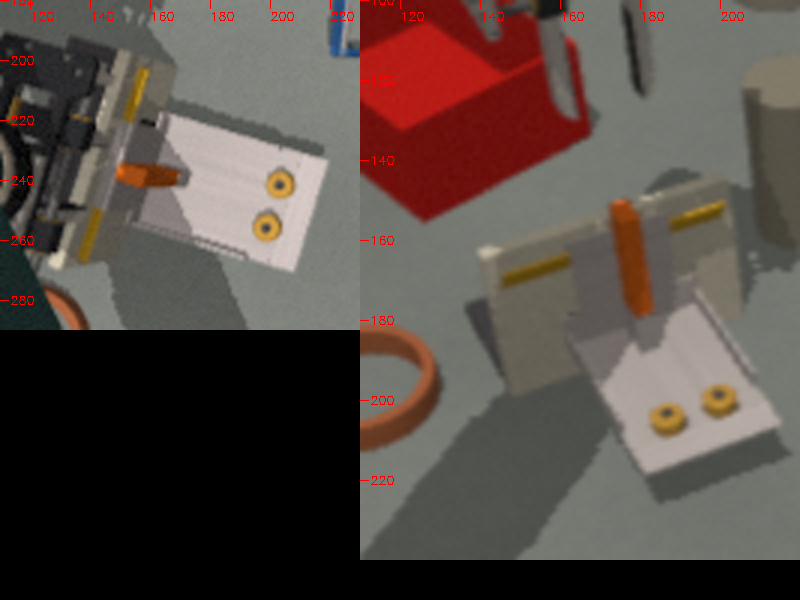

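The scoop hangs freely with both nuts aboard. Its nose corners are at top (219,232.7) and (207.7,270.3), and at side (215,206) and (180.5,218.5). One pitch check from these, then I'll hand in if it passes.

```bash
python3 - <<'E'
from h import *
from scipy.optimize import least_squares
P=[]
for t,s in(((219,232.7),(215,206)),((207.7,270.3),(180.5,218.5))):
    r=least_squares(lambda X:np.r_[proj("top",X)-t,proj("side",X)-s],[.43,.13,.05]);P.append(r.x);print(r.x.round(4),r.fun.round(1))
d=P[0]-P[1];print("width",np.linalg.norm(d),"yaw err",np.arctan2(d[1],d[0])-(-1.8423+np.pi/2),"pitch",(np.mean([p[2] for p in P])-.05)/.135)
if np.all([abs(p[2]-.05)<.012 for p in P]):
    from bench import job; job.close_job(); print("closed")
E
```

```text
[0.4868 0.1211 0.0441] [-0.2  0.2  0.3  0. ]
[0.3792 0.1504 0.0468] [-0.2  0.2  0.3  0. ]
width 0.11159852361720125 yaw err 0.005358830360051137 pitch -0.0340412783185398
the job is handed in; nothing more can be done
closed
```

The job is handed in, at about 26 s of the 58 s allowed. The scoop hangs on the cleat with both nuts lying on its floor.

- **How it went:** I gripped the scoop by its handle, slid it under the lip until both nuts rode up against the crossbar, and drew it out and lifted it. I then carried it round and touched the feet to the board to find its exact position. After that I lowered the strip into the V, pressed it home, let go and retreated.
- **Seating:** the grip height was 160 mm when pressed home, as the task gives for a scoop hung home.
- **Final check:** the last picture shows both nuts lying on the scoop. The fitted nose corners gave a yaw error of about 0.005 rad and a pitch of about −0.03 rad; the limit is 0.15 rad. The measured scoop width was 111.6 mm against the true 110 mm.
- **Clearances:** I saw no contact between the fingers and the nuts, and no cube or cylinder moved in the views I took. I did not measure either of these.
- **Disagreements:**
  - The feet met the board about 2 mm nearer than the camera fit of the stand. I followed the contact.
  - At the first grasp the last joint came within 0.004 rad of its limit, so I turned the tool back 0.05 rad before gripping.
- **Picture budget:** I viewed 12 pictures, two over the 10.

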